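# Dock the slug crate and lock it

## Task

Push the tall, heavy blue crate across the welding table until it stands home and square against the red stop, between the stop's two yellow cheeks; it must slide upright, so push it low at its foot, and do not tip or lift it. Then push the black-tipped lock lever beside the stop all the way over, away from the robot. Leave everything else on the table where it is.

Things in the scene. Friction and masses are not known exactly. Their poses are not given: they have to be found in the camera images.
- crate: Tall narrow blue steel crate, open top full of metal slugs, 1.6 to 2.8 kg, loose. Body 70 (x) by 140 (y) by 195 high; along its near (-x) foot a dark steel step 40 deep, 140 wide, 35 high. Origin: centre of the body's underside; x points from the step to the far face, z up. Starts 70 to 120 short of the stop, within 0.13 rad of facing it. Pushed on the step it slides (8 to 19 N); pushed above about 50 it can tip.
- crate_step (a point): middle of the near face of the crate's dark steel step, 17.5 above the table: the place to push (75 to -x of the crate's origin)
- crate_far (a point): middle of the crate's far face, 17.5 above the table (35 to +x of the crate's origin)
- stop: Red steel stop bolted to the table: an upright plate 240 wide, 110 high, with yellow cheeks at both ends that reach 45 towards the robot, 60 high, 210 apart inside (the crate is 140 wide). Origin: at table level in the middle of the plate's near face; x points away from the robot into the plate (the direction to push), y to the left along it.
- lock (a joint): angle of the lock lever in rad: 0 to 0.15 at the start, leaning towards the robot by about 0.5; it swings in the stop's x direction to 1.0, where it leans 0.5 away from the robot, and stays where it is left (friction hinge, about 1 N at the tip)
- lock_tip (a point): centre of the round black tip of the lock lever, a ball 26 across on a steel rod 10 thick, 75 from its hinge (hinge 30 above the table); 96 above the table at the start, 105 half-way. The lever stands 185 left of the stop's middle on a grey block 70 x 50, top 33 above the table
- bolt_a: black steel fixture bolt standing on its head, 42 across, 64 high, right of the crate; leave it. Origin: centre of its underside
- bolt_b: a second such bolt; leave it. Origin: centre of its underside
- spray_can: spray can with a green band, 60 across, 160 high, left of the lever; leave it. Origin: centre of its underside
- tube_cut: dark square tube offcut 30 x 130 x 30 lying at the right, beyond the bolts; leave it. Origin: centre of its underside
- square: red L-shaped magnetic square, 90 long, 80 high, 20 thick, right of the stop; leave it. Origin: underside of its long leg's middle
- tape: yellow roll of tape lying flat, 90 across, 24 high, left of the crate and nearer the robot than the lever; leave it. Origin: centre of its underside
- brush: wire brush with a green handle, 200 long, lying at the left of the table; leave it. Origin: its middle, underside
- driver: screwdriver with a red handle, 200 long, lying at the right of the table; leave it. Origin: its middle, underside
Mind the look-alikes: they are no part of the job. Of the things shaped like the crate, the blue one is meant.

How it is judged:
By the outcome, as a careful person would: the job done as asked, in the order asked, and still so for the second after the job is handed in, with the robot touching nothing.
It also fails if it takes over 64 s, if anything falls off the work surface, if the arm or the gripper's body presses on something with over 40 N, if the wrist force passes 120 N, or if a joint passes its speed limit or range.

## Robot

A 6-joint arm with a two-finger parallel gripper is mounted at the origin on the work surface. World frame = base frame: x ahead of the robot, y to its left, z up, the work surface at z = 0. Lengths are in mm, angles in rad, forces in N, time in s.
With the tool pointing down it reaches from about 300 to 775 mm from the base axis. Payload 14.6 kg.
Tool frame: the origin (TCP) lies on the centre line of the jaws, within the pads' length; the fingertips stand 22 mm ahead of it and the grasp point (between the pads) lies 3 mm ahead of it; z points along the fingers, x is the direction in which the jaws open and shut, and the axes are right-handed (so a half turn about z gives the same grasp; the last joint's range is limited). The gripper opens to 94 mm and grips with 3 to 60 N. Pads are 16 mm wide; open, the fingers measure 119 mm over their backs; the gripper's body (75 mm by 177 mm) begins 78 mm behind the grasp point.
Start: joints at [-1.373, 0.3, 1.521, -0, 1.321, -0.067], TCP at [143.937, -530.822, 227.446] pointing down, gripper open.
Joint ranges: [-3.03, 3.03], [-0.79, 2.21], [0.23, 2.52], [-1.04, 4.18], [0, 3.07], [-2.55, 2.55]. Speed limits (rad/s): [2.22, 2.22, 2.57, 3.14, 3.14, 3.14].

## Interface

Orientations are given as a rotation vector (axis times angle).
In Python, from cell import ctrl, eoat, eyes, order gives the robot as it stands. The module is installed in compiled form; this text tells all that it offers. Calls block until the motion is done:
- ctrl.move_ptp(position, orientation): joint-space move of the TCP to a pose.
- ctrl.move_l(position, rotation=None, feed=150, force_limit=None): straight line of the TCP; rotation=None keeps the orientation; feed is the mean speed in mm/s. With force_limit (N) it stops when the force on the tool has changed by that much, and returns True; else False.
- ctrl.move_j(angles): joint-space move.
- eoat.gripper_to(opening, grasp_force=None): finger opening in mm; grasp_force is the grip in N (None keeps the last); returns when the fingers have stopped.
- ctrl.pause(seconds).
- ctrl.solve_ik(position, orientation): joint angles nearest the present ones, or None.
- ctrl.read_state(): the state.
- eyes.get_image(name): name is "scene" or "side" or "wrist"; returns the picture (420x560x3 uint8, red, green, blue); there is no depth.
- eyes.camera_model(name): a dict with "mtx" (3x3 intrinsics, pixels), "eye" and "attitude" of the camera in the world. Camera axes: x right, y down, z forward; pixel columns grow to the right and rows downward; lengths in mm; the calibration is good to about 2 mm. A picture is of the moment at which its call begins: read the wrist's pose just before it. camera_model takes no time and is no camera call; for the wrist camera it gives the pose at the moment of the call.
A pose or a line that the arm cannot do raises ctrl.Unreachable and nothing moves.
- order.hand_in(): hands the job in, once; it reports no verdict.
The state is a dict: "time": time; "joint_pos": joint angles; "dq": joint speeds; "joint_torque": joint torques, N m; "tcp_pos": TCP position; "eef_rot": TCP orientation; "wrist_force": force on the tool from outside, world axes, zero at the start; "moment": the same for the moment, N m; "gripper_width": finger opening in mm.
Only numpy, scipy, OpenCV 4.12 (cv2) and the standard library are available. Lean on these libraries where they do the work, as an engineer would, in place of code of your own. Each camera call takes 0.05 s, during which the arm holds its last target.

## Working session

There is one attempt and no reset: what is moved stays moved. The work goes in short steps, each a Python script; the robot and the scene stay as the last script left them, time stands still between calls to the robot, and variables do not carry over. Pictures are saved under pics/ and viewed, and the job is handed in when it is done.

```bash
mkdir -p pics; ls
python3 - <<'E'
from cell import ctrl, eoat, eyes, order
import cv2
for n in("scene","side","wrist"):
    im=eyes.get_image(n); cv2.imwrite(f"pics/{n}0.png",cv2.resize(im[:,:,::-1],None,fx=1.4,fy=1.4,interpolation=cv2.INTER_CUBIC))
    print(n,eyes.camera_model(n))
s=ctrl.read_state();print(s)
E
```

```text
pics
scene {'mtx': array([[431.8498282 ,   0.        , 285.06342663],
       [  0.        , 431.8498282 , 214.48380466],
       [  0.        ,   0.        ,   1.        ]]), 'eye': array([ 997.05729415, -506.77721638,  972.50988068]), 'attitude': array([-2.31483638, -0.93289072,  0.30474565])}
side {'mtx': array([[542.17745507,   0.        , 287.17739825],
       [  0.        , 542.17745507, 213.25932918],
       [  0.        ,   0.        ,   1.        ]]), 'eye': array([ 264.54970855, 1224.43436417,  978.70896721]), 'attitude': array([-0.27232396,  2.69738304, -1.39828833])}
wrist {'mtx': array([[358.1005678 ,   0.        , 282.48774729],
       [  0.        , 358.1005678 , 204.39383485],
       [  0.        ,   0.        ,   1.        ]]), 'eye': array([ 223.70430443, -510.83838949,  384.38321476]), 'attitude': array([ 2.30511436, -1.76539293, -0.25584205])}
{'time': 0.15, 'joint_pos': array([-1.37261155e+00,  3.00361413e-01,  1.52142977e+00, -1.95890582e-05,
        1.32066650e+00, -6.66019181e-02]), 'dq': array([ 3.45250239e-05, -9.75621941e-04, -1.53719029e-03, -3.53868433e-04,
        1.32954086e-03,  2.65451803e-04]), 'joint_torque': array([-6.83173894e-04, -5.31961226e+01, -3.52820706e+01,  7.07863108e-02,
        2.36125581e-02, -6.54422615e-05]), 'tcp_pos': array([ 143.89490092, -530.66678728,  227.01049399]), 'eef_rot': array([-2.49480982e+00,  1.90841165e+00,  1.04135472e-03]), 'wrist_force': array([-0.69158174, -0.19532047, -0.42436768]), 'moment': array([0.02584602, 0.01875884, 0.02760651]), 'gripper_width': 93.57800238885945}
```

View pics/scene0.png

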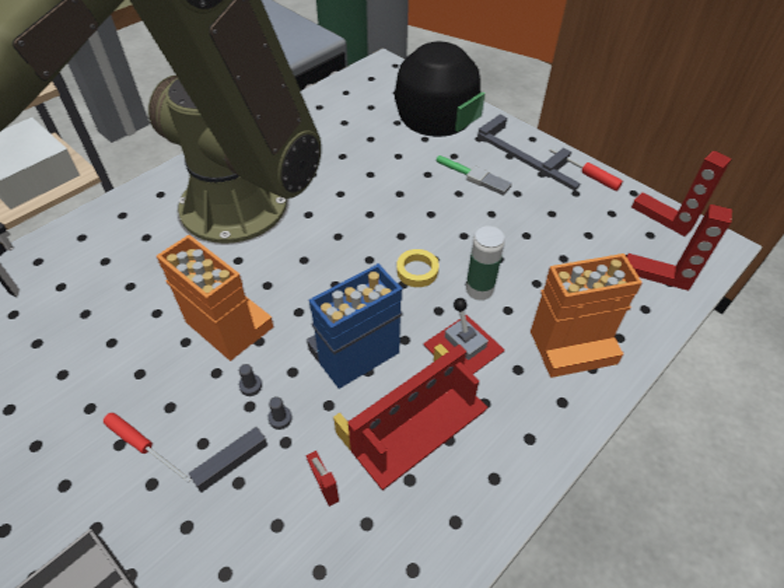

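View pics/side0.png

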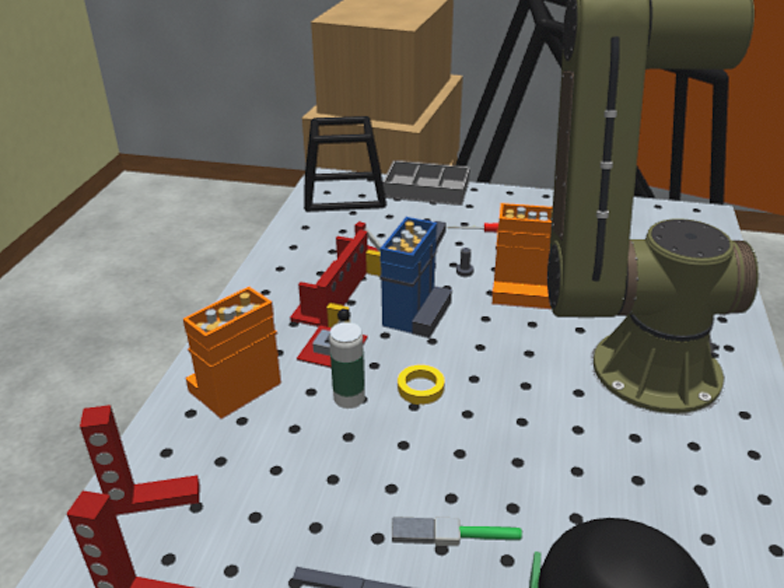

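View pics/wrist0.png

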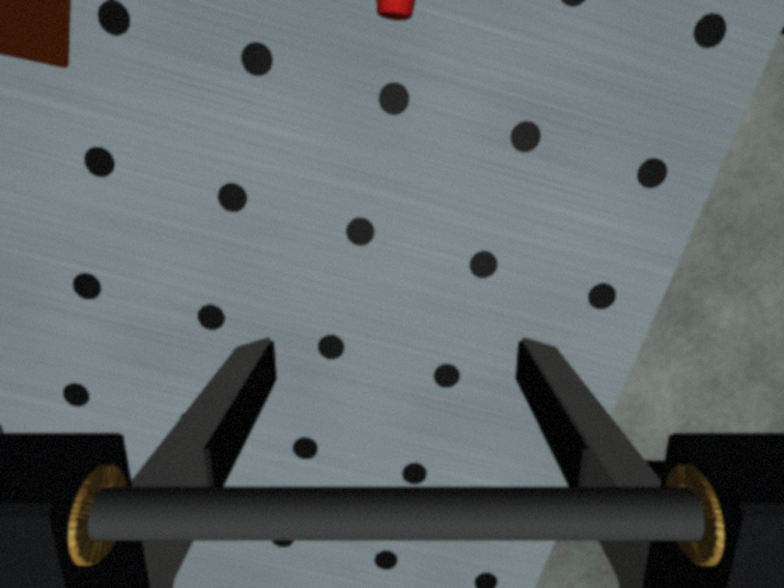

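The scene view shows the blue crate at about (355,325), the stop at (420,420), the lever tip at (460,305), the spray can at (485,262) and the tape at (418,267). Orange look-alike crates stand at (215,300) and (585,315). I'll crop closer to measure.

```bash
cat > h.py <<'E'
import numpy as np, cv2
from scipy.spatial.transform import Rotation as R
from cell import ctrl, eoat, eyes, order
def P(cm,p):
    p=np.atleast_2d(p).astype(float); r=R.from_rotvec(cm["attitude"]).as_matrix()
    c=(p-cm["eye"])@r; q=c@cm["mtx"].T; return q[:,:2]/q[:,2:]
def back(cm,uv,z):
    r=R.from_rotvec(cm["attitude"]).as_matrix()
    d=r@np.linalg.inv(cm["mtx"])@np.array([uv[0],uv[1],1.]); return cm["eye"]+d*(z-cm["eye"][2])/d[2]
def crop(n,x0,y0,w,h,f,out,im=None):
    im=eyes.get_image(n) if im is None else im
    c=cv2.resize(im[y0:y0+h,x0:x0+w,::-1],None,fx=f,fy=f,interpolation=cv2.INTER_CUBIC)
    for x in range((x0//20+1)*20,x0+w,20):
        cv2.line(c,((x-x0)*f,0),((x-x0)*f,6),(0,0,255),1); cv2.putText(c,str(x),((x-x0)*f+2,16),0,.4,(0,0,255),1)
    for y in range((y0//20+1)*20,y0+h,20):
        cv2.line(c,(0,(y-y0)*f),(6,(y-y0)*f),(0,0,255),1); cv2.putText(c,str(y),(8,(y-y0)*f+4),0,.4,(0,0,255),1)
    cv2.imwrite(out,c)
E
python3 - <<'E'
from h import *
crop("scene",210,150,160,145,5,"a.png") if 0 else crop("scene",205,180,160,120,5,"pics/a.png")
crop("side",205,145,150,150,4,"pics/b.png")
E
```

```text
(no output)
```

View pics/a.png

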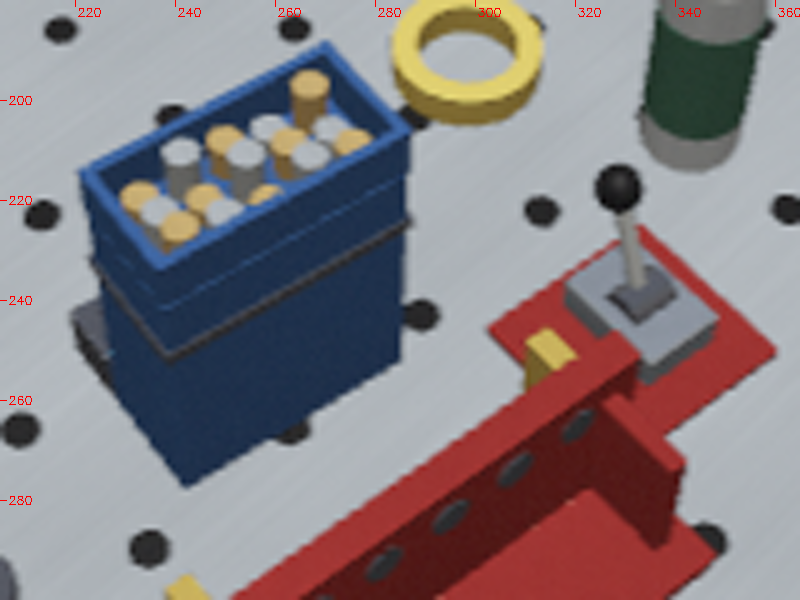

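View pics/b.png

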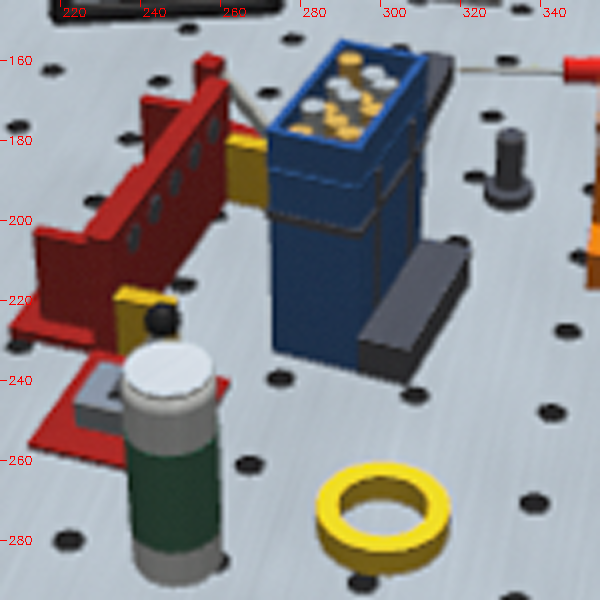

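Run:
```python
from h import *
crop("scene",220,230,150,120,5,"pics/c.png")
crop("side",205,150,75,115,5,"pics/d.png")
```

```text
(no output)
```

View pics/c.png

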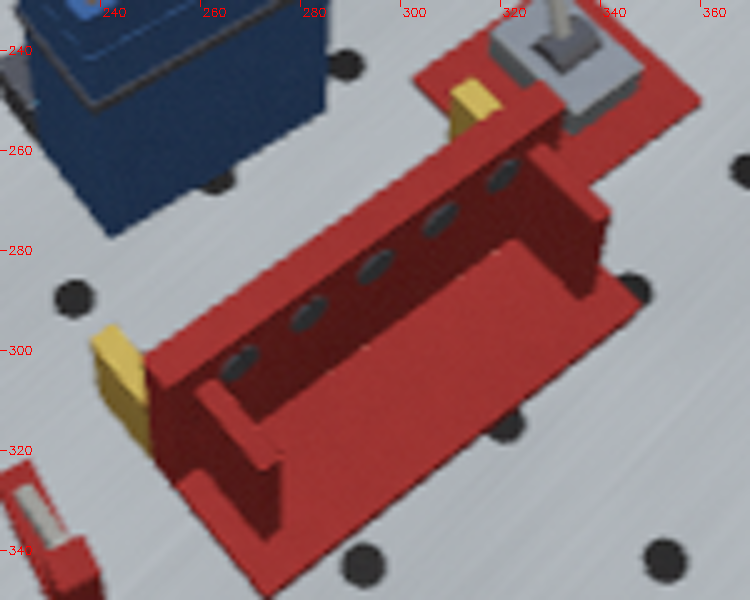

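View pics/d.png

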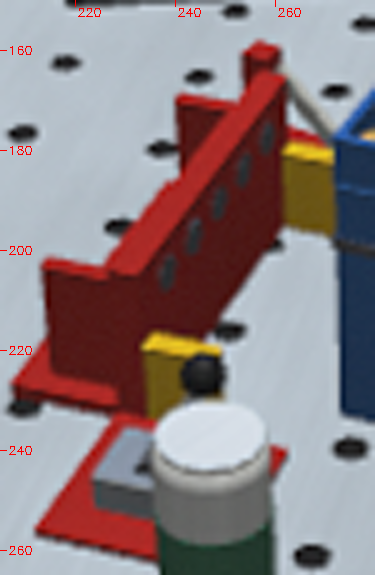

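Run:
```python
from h import *
from scipy.optimize import least_squares
C={n:eyes.camera_model(n) for n in("scene","side")}
crate=[("scene",(35,-70,195),(237,233.6)),("scene",(35,70,195),(287,206.2)),("scene",(-35,-70,195),(221,214.4)),("scene",(-35,70,195),(270,188.4)),("scene",(35,-70,0),(242.4,277.4)),("scene",(35,70,0),(285.4,251.6)),
("side",(35,70,195),(272,177.5)),("side",(-35,70,195),(295.5,182)),("side",(-35,-70,195),(311.75,159.5)),("side",(35,-70,195),(290,155)),("side",(35,70,0),(273.25,232.5)),("side",(-75,70,0),(306.75,240.5)),("side",(-75,70,35),(308,230)),("side",(-75,-70,35),(322.5,207))]
stop=[("scene",(0,-120,110),(249,301.2)),("scene",(0,120,110),(328,246)),("scene",(-45,-120,60),(238.4,299)),("scene",(-45,-105,60),(243,295)),("scene",(-45,105,60),(310,249)),("scene",(-45,120,60),(315,245.6)),("side",(0,120,110),(233,204.4)),("side",(0,-120,110),(262,166)),("side",(-45,105,60),(249.2,219.4))]
def T(v,p):
    c,s=np.cos(v[2]),np.sin(v[2]); return np.array([v[0]+c*p[0]-s*p[1],v[1]+s*p[0]+c*p[1],p[2]])
for nm,L in(("crate",crate),("stop",stop)):
    f=lambda v:np.concatenate([P(C[n],T(v,p))[0]-q for n,p,q in L])
    r=least_squares(f,[500,0,0],loss="soft_l1",x_scale=[100,100,1]); print(nm,r.x.round(3)); print(f(r.x).reshape(-1,2).round(1).tolist())
f=lambda p:np.r_[P(C["scene"],p)[0]-(328.6,217.6),P(C["side"],p)[0]-(245.6,225)]
r=least_squares(f,[500,100,96]);print("tip",r.x,r.fun)
print("can",back(C["scene"],(343,213),0),"tape",back(C["scene"],(298,190),24))
```

```text
crate [ 5.17252e+02 -9.01330e+01 -1.66000e-01]
[[-0.5, -0.2], [-0.1, -1.5], [-1.1, -0.9], [-0.5, -1.6], [-0.4, 0.6], [0.1, -0.6], [-0.8, -0.6], [-0.6, -0.3], [-0.3, -1.4], [-0.9, -1.1], [-1.0, 0.4], [0.3, 0.6], [-0.6, 1.5], [-0.1, -1.1]]
stop [ 6.60465e+02 -1.15799e+02 -1.19000e-01]
[[-0.6, 0.8], [0.3, -0.9], [-0.4, -0.7], [0.2, -0.3], [0.0, -1.1], [-0.6, -0.8], [-1.8, -0.7], [-1.2, -2.4], [-0.7, -1.5]]
tip [614.05816199  77.36074927  96.72449603] [-0.38831246 -0.15541095 -0.43229571  0.10146474]
can [591.90988593 184.33833124   0.        ] tape [452.49786408 142.38340437  24.        ]
```

Run:
```python
from h import *
cm=eyes.camera_model("scene")
for n,q in dict(oc_far_bottom=(165,256),oc_far_r=(194,232),bolt=(178,279),bolt2=(200,303),oc2=(395,268)).items(): print(n,back(cm,q,0))
print("oc top",[back(cm,np.array(q)/1.4,195)[:2].round() for q in((205,295),(158,243),(240,266),(190,237))])
s=ctrl.read_state(); w=eyes.camera_model("wrist"); T=R.from_rotvec(s["eef_rot"])
print("cam in tool",T.inv().apply(w["eye"]-s["tcp_pos"]), T.as_matrix().round(2))
yaw=-.12
for sg in(1,-1):
  for tilt in(0,.15):
    z=np.array([np.sin(tilt)*np.cos(yaw),np.sin(tilt)*np.sin(yaw),-np.cos(tilt)])
    x=sg*np.array([-np.sin(yaw),np.cos(yaw),0]); y=np.cross(z,x); M=np.c_[x,y,z]
    for p in([400,-70,250],[400,-70,34],[570,-95,34],[540,85,110],[650,80,110]):
        q=ctrl.solve_ik(p,R.from_matrix(M).as_rotvec()); print(sg,tilt,p,y.round(2),None if q is None else np.round(q,2))
```

```text
oc_far_bottom [ 344.47391298 -261.70191736    0.        ]
oc_far_r [ 337.68582231 -158.15288638    0.        ]
bolt [ 424.9842633 -280.8522343    0.       ]
bolt2 [ 517.7554165  -284.97482887    0.        ]
oc2 [806.71168309 135.14567317   0.        ]
oc top [array([ 344., -266.]), array([ 188., -254.]), array([ 334., -187.]), array([ 215., -207.])]
cam in tool [   1.63226231  -82.22209662 -157.32180656] [[ 0.26 -0.97 -0.  ]
 [-0.97 -0.26  0.  ]
 [-0.   -0.   -1.  ]]
1 0 [400, -70, 250] [ 0.99 -0.12  0.  ] [-0.26 -0.05  1.86  0.    1.33 -1.71]
1 0 [400, -70, 34] [ 0.99 -0.12  0.  ] [-0.26  0.28  2.08  0.    0.78 -1.71]
1 0 [570, -95, 34] [ 0.99 -0.12  0.  ] [-0.23  0.59  1.6   0.    0.96 -1.68]
1 0 [540, 85, 110] [ 0.99 -0.12  0.  ] [ 0.09  0.42  1.65  0.    1.07 -1.36]
1 0 [650, 80, 110] [ 0.99 -0.12  0.  ] [ 0.07  0.64  1.31  0.    1.19 -1.38]
1 0.15 [400, -70, 250] [ 0.98 -0.12  0.15] [-0.28 -0.14  1.95  0.03  1.18 -1.74]
1 0.15 [400, -70, 34] [ 0.98 -0.12  0.15] [-0.28  0.22  2.17  0.04  0.6  -1.76]
1 0.15 [570, -95, 34] [ 0.98 -0.12  0.15] [-0.24  0.53  1.71  0.03  0.76 -1.7 ]
1
[... 243 characters left out ...]
[400, -70, 34] [-0.99  0.12 -0.  ] [-0.26  0.28  2.08  0.    0.78  1.43]
-1 0 [570, -95, 34] [-0.99  0.12 -0.  ] [-0.23  0.59  1.6   0.    0.96  1.46]
-1 0 [540, 85, 110] [-0.99  0.12 -0.  ] [0.09 0.42 1.65 0.   1.07 1.78]
-1 0 [650, 80, 110] [-0.99  0.12 -0.  ] [0.07 0.64 1.31 0.   1.19 1.76]
-1 0.15 [400, -70, 250] [-0.98  0.12 -0.15] [-0.28 -0.14  1.95  0.03  1.18  1.41]
-1 0.15 [400, -70, 34] [-0.98  0.12 -0.15] [-0.28  0.22  2.17  0.04  0.6   1.38]
-1 0.15 [570, -95, 34] [-0.98  0.12 -0.15] [-0.24  0.53  1.71  0.03  0.76  1.44]
-1 0.15 [540, 85, 110] [-0.98  0.12 -0.15] [ 0.1   0.35  1.76 -0.04  0.89  1.82]
-1 0.15 [650, 80, 110] [-0.98  0.12 -0.15] [ 0.08  0.57  1.43 -0.03  1.    1.79]
```

```bash
cat >> h.py <<'E'
SP=np.array([660.5,-115.8]); SY=-.119
def W(x,y,z): c,s=np.cos(SY),np.sin(SY); return [SP[0]+c*x-s*y,SP[1]+s*x+c*y,z]
def rot(tilt=.15,yaw=SY):
    z=np.array([np.sin(tilt)*np.cos(yaw),np.sin(tilt)*np.sin(yaw),-np.cos(tilt)])
    x=np.array([-np.sin(yaw),np.cos(yaw),0]); return R.from_matrix(np.c_[x,np.cross(z,x),z]).as_rotvec()
def st(m=""):
    s=ctrl.read_state(); d=s["tcp_pos"][:2]-SP; c,n=np.cos(SY),np.sin(SY)
    print(m,round(s["time"],2),"stopframe",(c*d+n*np.array([d[1],-d[0]])).round(1),"z",s["tcp_pos"][2].round(1),"F",s["wrist_force"].round(1))
E
python3 - <<'E'
from h import *
s=ctrl.read_state(); p=s["tcp_pos"].copy(); p[2]=340
ctrl.move_l(p,feed=200); st()
ctrl.move_ptp(W(-268,9,330),rot()); st()
ctrl.move_l(W(-268,9,80),feed=200); st()
ctrl.move_l(W(-268,9,33),feed=60,force_limit=8); st()
print(ctrl.move_l(W(-222,9,33),feed=40,force_limit=4)); st()
cv2.imwrite("pics/s1.png",cv2.resize(eyes.get_image("side")[:,:,::-1],None,fx=1.4,fy=1.4)); cv2.imwrite("pics/w1.png",eyes.get_image("wrist")[:,:,::-1])
E
```

```text
1.07 stopframe [-463.7 -473.1] z 338.7 F [-0.4  0.1 -0.8]
 2.95 stopframe [-267.9    8.6] z 329.9 F [ 0.7 -0.3 -0.2]
 4.35 stopframe [-267.6    8.9] z 80.6 F [ 1.3 -0.4 -0.1]
 5.28 stopframe [-267.8    9. ] z 33.2 F [-1.  -0.7  0.1]
True
 6.09 stopframe [-235.    9.] z 32.6 F [-0.5  0.7  0.4]
```

View pics/s1.png

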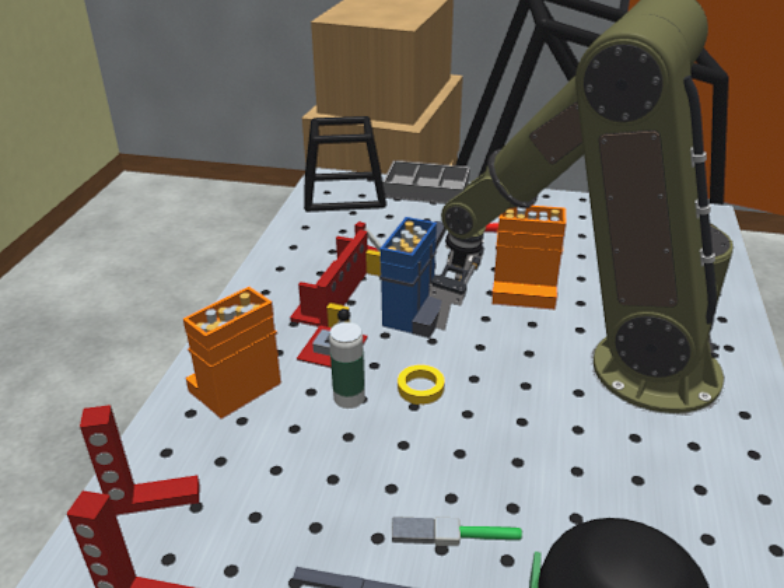

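View pics/w1.png

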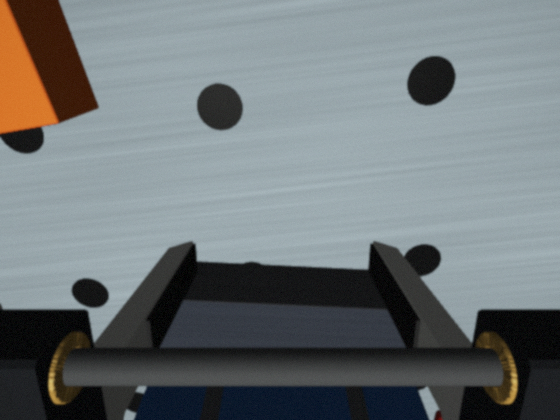

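The side view has the fingers at the step near (445,310) with everything clear. The wrist view shows both fingers behind the dark step, at (190,250) and (380,250). First contact is where I predicted it, so I push in stages.

Run:
```python
from h import *
for x in(-215,-180,-150,-132):
    h=ctrl.move_l(W(x,9,33),feed=35,force_limit=32); st(h)
    if h: break
cv2.imwrite("pics/s2.png",cv2.resize(eyes.get_image("side")[:,:,::-1],None,fx=1.4,fy=1.4)); crop("scene",205,180,160,120,5,"pics/a2.png")
```

```text
True 6.49 stopframe [-233.5    9.2] z 31.8 F [-0.9  0.2  0.2]
```

View pics/s2.png

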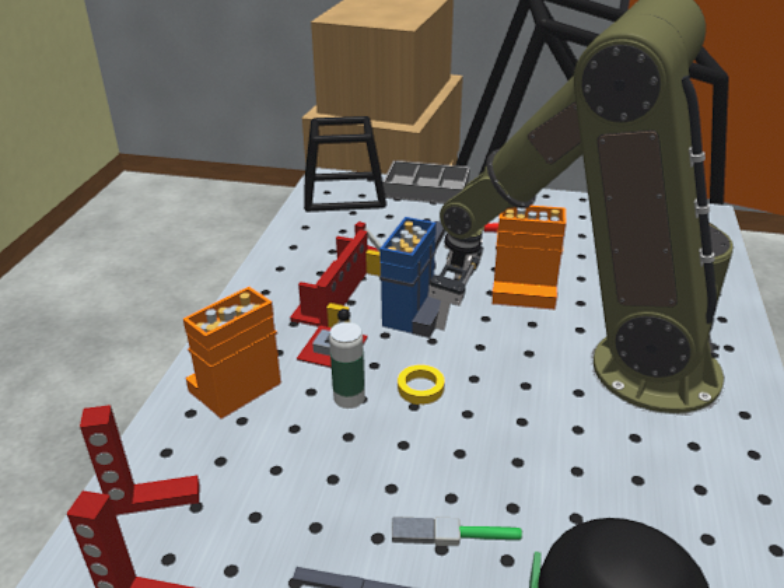

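View pics/a2.png

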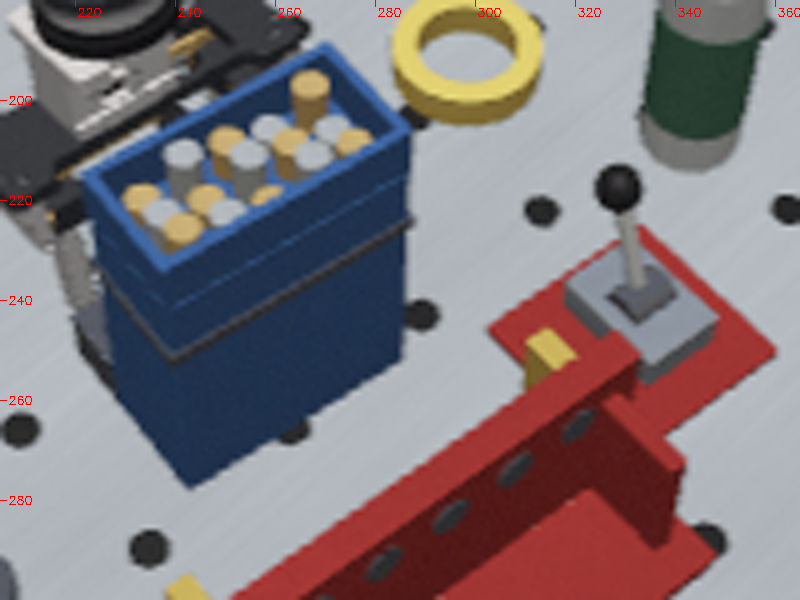

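Run:
```python
from h import *
crop("side",260,130,110,120,5,"pics/b2.png")
h=ctrl.move_l(W(-225,9,33),feed=8,force_limit=30); st(h)
s=ctrl.read_state(); print(s["moment"])
```

```text
True 7.23 stopframe [-233.2    9.3] z 31.3 F [-3.7  0.1  2.2]
[-0.01490233  0.4615569  -0.14854682]
```

View pics/b2.png

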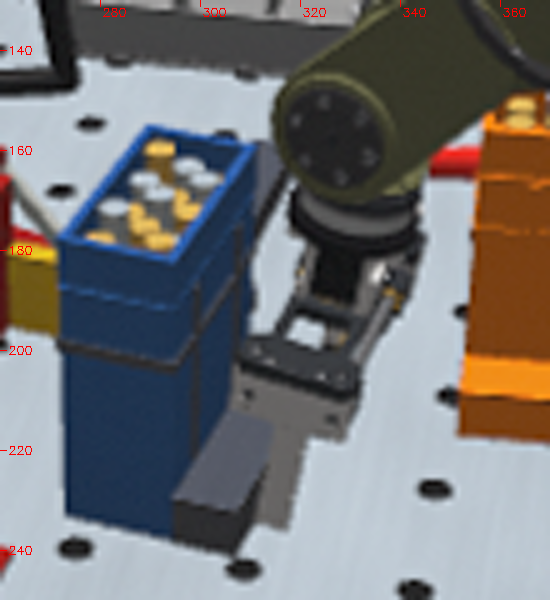

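Run:
```python
from h import *
for x in(-232,-230,-228):
    h=ctrl.move_l(W(x,9,33),feed=10,force_limit=50); st(h); ctrl.pause(.1); st()
    if h: break
print(ctrl.read_state()["moment"])
crop("side",260,130,110,120,5,"pics/b3.png")
```

```text
False 7.59 stopframe [-232.9    9.1] z 32.4 F [-5.3  0.3 -2.2]
 7.69 stopframe [-232.9    9.1] z 32.5 F [-4.5  1.3 -1.9]
False 8.04 stopframe [-231.8    9. ] z 32.3 F [-14.5  -0.7   6.1]
 8.14 stopframe [-231.9    9. ] z 32.3 F [-14.5  -1.9   4.9]
False 8.49 stopframe [-229.9    8.8] z 32.3 F [-15.3  -3.7   4.6]
 8.59 stopframe [-229.9    8.8] z 32.3 F [-15.2  -3.6   6. ]
[-0.92886099  2.69632587 -0.90212195]
```

View pics/b3.png

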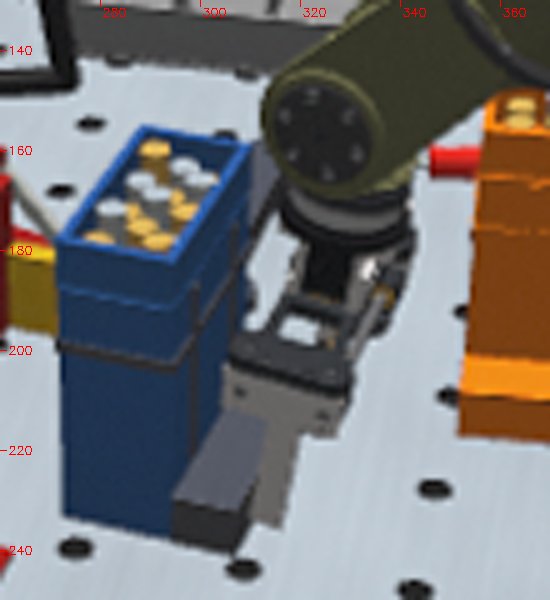

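It is sliding at about 15 N and squaring up, so the earlier stops were impact transients. I'll continue.

Run:
```python
from h import *
for x in(-215,-190,-165,-145,-130):
    h=ctrl.move_l(W(x,9,33),feed=25,force_limit=45); st(h)
    if h: break
crop("side",210,130,150,140,4,"pics/b4.png"); crop("scene",205,180,160,120,5,"pics/a4.png")
```

```text
False 9.31 stopframe [-217.4    9.1] z 32.1 F [-18.3   0.6   8.2]
False 10.46 stopframe [-192.8    9.3] z 32.1 F [-21.1   2.5  12.4]
False 11.61 stopframe [-167.7    9.3] z 32.0 F [-21.6   2.2  10.9]
False 12.56 stopframe [-147.6    9.2] z 32.1 F [-19.3   2.4   9.3]
False 13.31 stopframe [-132.4    9.2] z 32.0 F [-18.2   3.4   8.4]
```

View pics/b4.png

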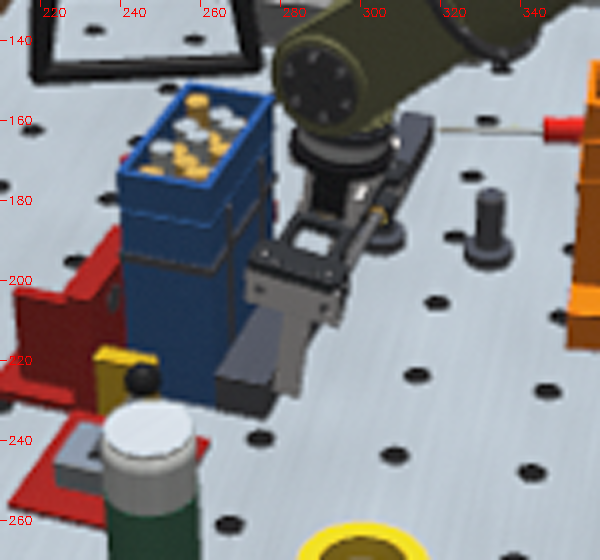

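View pics/a4.png

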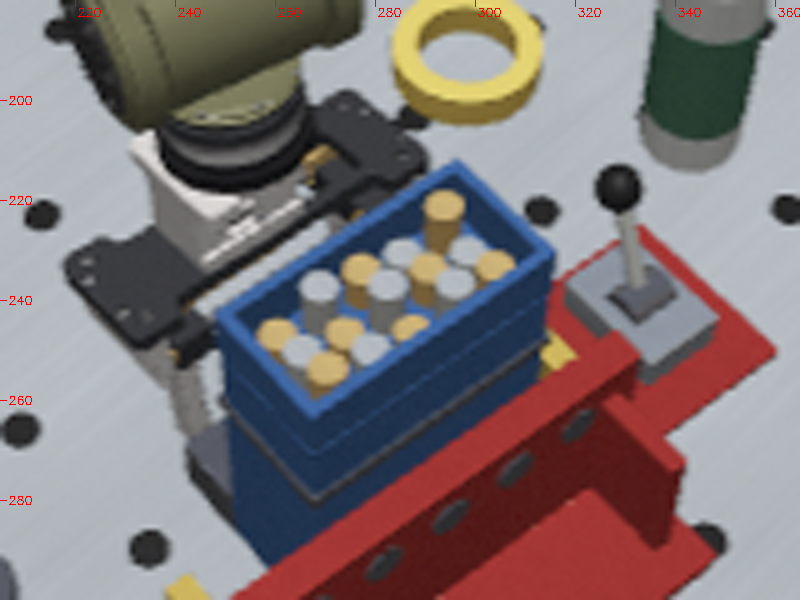

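Run:
```python
from h import *
for x in np.arange(-127,-108,2.):
    h=ctrl.move_l(W(x,9,33),feed=12,force_limit=30); st(h)
    F=ctrl.read_state()["wrist_force"]
    if h or np.hypot(F[0],F[1])>40: break
ctrl.pause(.2); st()
crop("side",210,130,150,140,4,"pics/b5.png"); crop("scene",205,180,160,120,5,"pics/a5.png")
```

```text
False 13.81 stopframe [-129.4    9.2] z 32.1 F [-19.    1.3   9.1]
False 14.12 stopframe [-127.5    9.2] z 32.1 F [-18.3   2.6   8.6]
False 14.44 stopframe [-125.5    9.2] z 32.1 F [-19.4   2.3   9. ]
False 14.76 stopframe [-125.1    9.2] z 32.0 F [-34.5   4.5  24. ]
True 14.99 stopframe [-125.6    9.3] z 31.5 F [-4.9  0.8  4.1]
 15.19 stopframe [-125.6    9.3] z 31.4 F [-4.5  0.1  4.4]
```

View pics/b5.png

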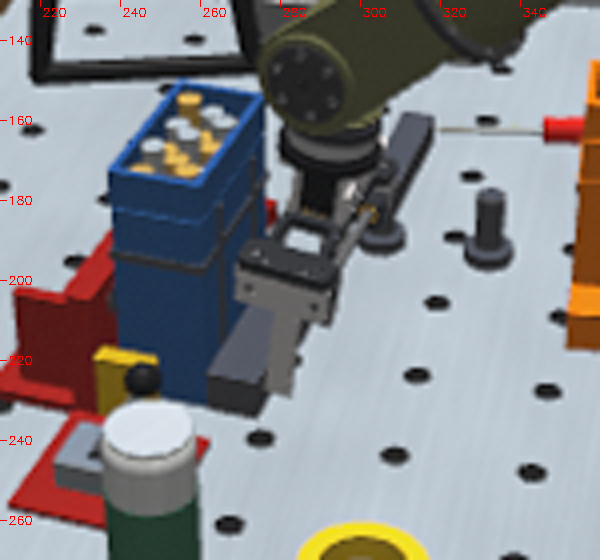

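View pics/a5.png

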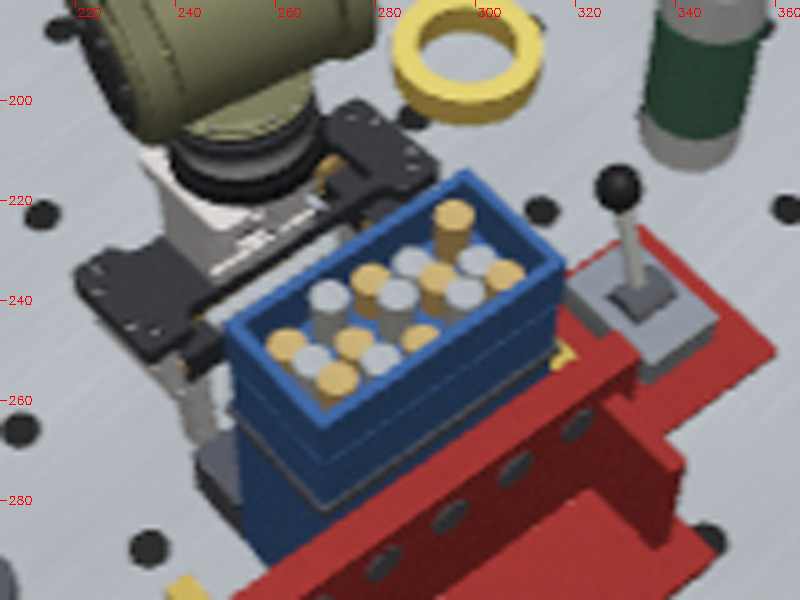

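Run:
```python
from h import *
for x in(-124,-122.,-120.):
    h=ctrl.move_l(W(x,9,33),feed=8,force_limit=45); ctrl.pause(.15); st(h)
    if h or np.hypot(*ctrl.read_state()["wrist_force"][:2])>38: break
print(ctrl.read_state()["moment"])
ctrl.move_l(W(-150,9,33),feed=40); st()
ctrl.move_l(W(-190,9,34),feed=100); st()
ctrl.move_l(W(-190,9,200),feed=200); st()
ctrl.move_l(W(-330,60,260),feed=250); st()
eoat.gripper_to(0); st()
crop("side",200,130,150,140,4,"pics/b6.png"); crop("scene",215,180,160,120,5,"pics/a6.png")
```

```text
False 15.88 stopframe [-125.5    9.2] z 31.9 F [-8.4  1.8 -4.4]
False 16.43 stopframe [-125.1    9.3] z 31.7 F [-21.6   3.3   7.5]
False 16.98 stopframe [-124.8    9.3] z 31.7 F [-37.5   4.6  22.2]
[ 0.68936551  6.56670086 -0.08898541]
 17.88 stopframe [-149.8    9. ] z 33.1 F [ 0.3  0.2 -0.2]
 18.43 stopframe [-189.4    8.9] z 34.3 F [-0.2  0.2  0.4]
 19.42 stopframe [-190.3    9.1] z 198.9 F [-1.7 -0.3 -0.1]
 20.21 stopframe [-329.6   59.9] z 259.5 F [-0.  -0.8  0.2]
 21.62 stopframe [-330.   60.] z 260.0 F [ 0.3 -0.7 -0.7]
```

View pics/b6.png

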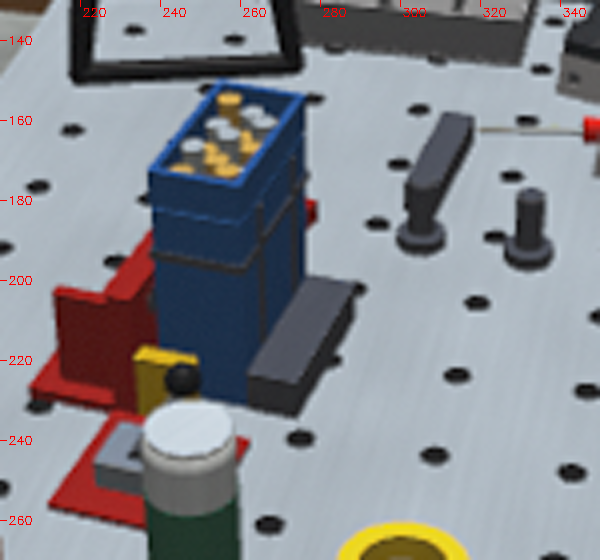

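View pics/a6.png

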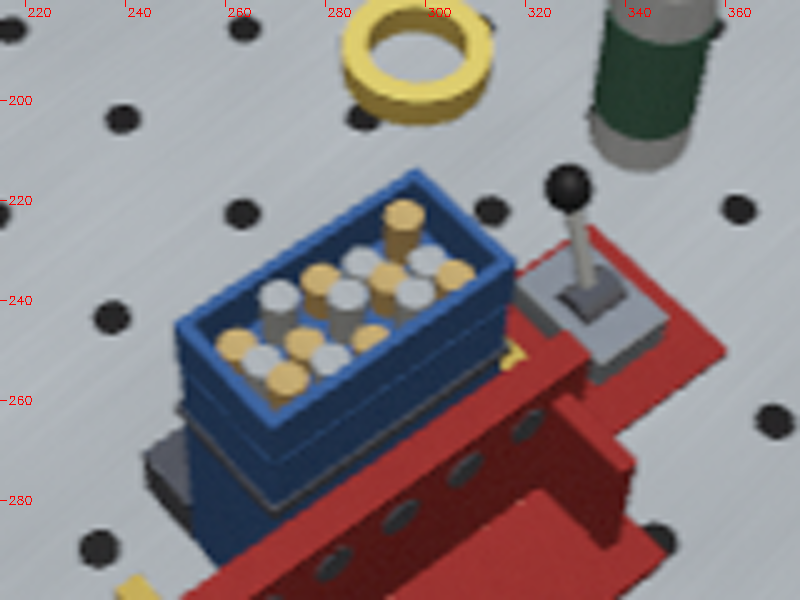

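Run:
```python
from h import *
from scipy.optimize import least_squares
C={n:eyes.camera_model(n) for n in("scene","side")}
L=[("scene",(35,-70,195),(269.6,265.4)),("scene",(35,70,195),(318,232.6)),("scene",(-35,-70,195),(250.6,245)),("scene",(-35,70,195),(298,214)),
("side",(35,70,195),(237.5,172.5)),("side",(-35,70,195),(260.75,176.5)),("side",(-35,-70,195),(275.75,153.75)),("side",(35,-70,195),(255,150.5)),("side",(-75,70,0),(273.75,233.75)),("side",(-75,70,35),(274.5,225.5)),("side",(-75,-70,35),(289.25,200.75))]
def T(v,p):
    c,s=np.cos(v[2]),np.sin(v[2]); return np.array([v[0]+c*p[0]-s*p[1],v[1]+s*p[0]+c*p[1],p[2]])
f=lambda v:np.concatenate([P(C[n],T(v,p))[0]-q for n,p,q in L])
r=least_squares(f,[600,-100,0],x_scale=[100,100,1],loss="soft_l1");print(r.x.round(3));print(f(r.x).reshape(-1,2).round(1).tolist())
d=r.x[:2]-SP;c,s=np.cos(SY),np.sin(SY);print(c*d[0]+s*d[1],-s*d[0]+c*d[1], r.x[2]-SY)
```

```text
[ 6.23108e+02 -9.89680e+01 -1.11000e-01]
[[-0.3, -0.4], [0.2, -1.7], [-1.4, -1.2], [-0.4, -2.0], [-1.3, -0.6], [-1.2, -0.6], [0.1, -1.1], [-1.2, -1.4], [0.3, 0.6], [-0.6, -0.7], [-0.8, -1.2]]
-39.126007168580955 12.273648686937197 0.007975151433410307
```

Run:
```python
from h import *
s=ctrl.read_state(); w=eyes.camera_model("wrist"); T=R.from_rotvec(s["eef_rot"])
ro=T.inv().apply(w["eye"]-s["tcp_pos"]); rr=(T.inv()*R.from_rotvec(w["attitude"]))
print(rr.as_matrix().round(2))
for x,y,z in((-60,0,350),(-70,0,380),(-40,0,350),(-60,60,350),(-60,10,300)):
    Tn=R.from_rotvec(rot(0,SY+np.pi)); p=W(x,y,z)
    cm=dict(mtx=w["mtx"],eye=np.array(p)+Tn.apply(ro),attitude=(Tn*rr).as_rotvec())
    q=ctrl.solve_ik(p,Tn.as_rotvec()); print((x,y,z),q is not None and q.round(2),P(cm,[W(0,70,195),W(0,-70,195),W(0,120,110),W(0,-120,110)]).round().tolist())
```

```text
[[ 1.   -0.   -0.  ]
 [ 0.    0.96  0.28]
 [ 0.   -0.28  0.96]]
(-60, 0, 350) [-0.24  0.39  1.13 -0.    1.63  1.45] [[203.0, 126.0], [366.0, 126.0], [173.0, 121.0], [395.0, 120.0]]
(-70, 0, 380) [-0.24  0.36  1.09 -0.    1.69  1.45] [[209.0, 113.0], [360.0, 113.0], [180.0, 110.0], [388.0, 110.0]]
(-40, 0, 350) [-0.24  0.44  1.06 -0.    1.65  1.45] [[204.0, 150.0], [365.0, 150.0], [175.0, 139.0], [393.0, 139.0]]
(-60, 60, 350) [-0.14  0.39  1.13 -0.    1.63  1.55] [[273.0, 126.0], [437.0, 126.0], [229.0, 121.0], [451.0, 120.0]]
(-60, 10, 300) [-0.22  0.4   1.22 -0.    1.52  1.47] [[202.0, 132.0], [396.0, 131.0], [168.0, 124.0], [421.0, 123.0]]
```

Run:
```python
from h import *
ctrl.move_l(W(-300,40,350),feed=250)
ctrl.move_ptp(W(-60,10,335),rot(0,SY+np.pi)); ctrl.pause(.2); st()
im=eyes.get_image("wrist"); cm=eyes.camera_model("wrist")
np.save("w7.npy",im); cv2.imwrite("pics/w7.png",cv2.resize(im[:,:,::-1],None,fx=1.4,fy=1.4)); crop("wrist",150,70,260,110,3,"pics/w7c.png",im)
print(P(cm,[W(-4,82,195),W(-4,-58,195),W(-4,120,110),W(-4,-120,110)]).round(1).tolist())
```

```text
25.12 stopframe [-60.1  10. ] z 335.1 F [ 0.2 -0.4  0.2]
[[192.4, 133.1], [363.6, 132.9], [175.7, 125.7], [405.3, 125.4]]
```

View pics/w7.png

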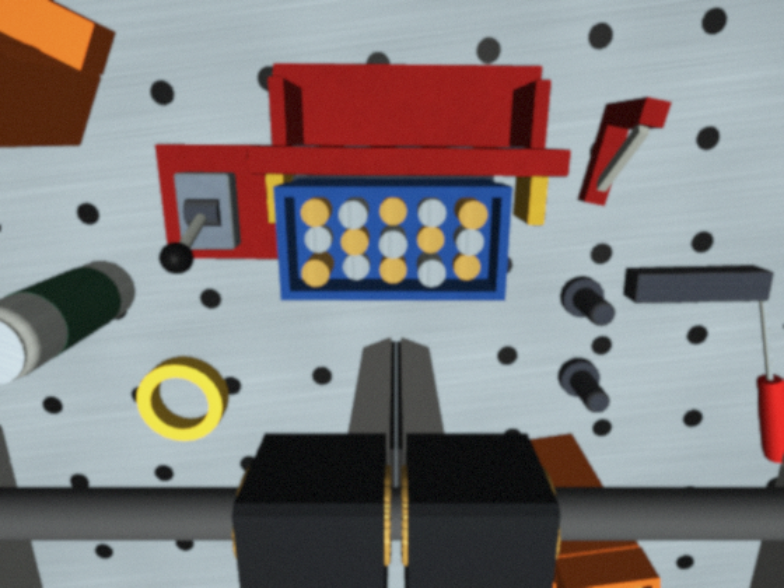

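View pics/w7c.png

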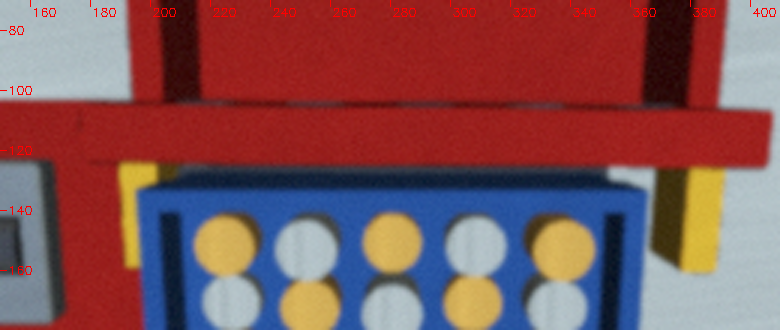

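Run:
```python
from h import *
im=np.load("w7.npy")
c=cv2.resize(im[110:150,180:380,::-1],None,fx=4,fy=14,interpolation=cv2.INTER_CUBIC); cv2.imwrite("pics/w7d.png",c)
for x in(215,280,340): print(x,[tuple(int(k) for k in im[y,x]) for y in range(120,136)])
cm=eyes.camera_model("wrist")
for z in(195,170,150,145,110,60,0): print(z,P(cm,[W(-4,82,z),W(-4,-58,z)]).round(1).tolist())
```

```text
215 [(154, 31, 30), (151, 29, 25), (151, 29, 28), (138, 37, 35), (110, 50, 53), (78, 60, 65), (59, 63, 74), (42, 52, 66), (24, 37, 59), (13, 29, 53), (19, 34, 58), (19, 31, 58), (20, 42, 79), (31, 61, 119), (39, 79, 152), (40, 84, 161)]
280 [(153, 29, 25), (153, 30, 25), (155, 31, 28), (148, 29, 26), (125, 33, 35), (87, 47, 53), (61, 59, 68), (40, 49, 64), (26, 37, 60), (19, 31, 54), (20, 35, 57), (20, 35, 59), (17, 42, 77), (30, 61, 117), (35, 76, 147), (36, 81, 158)]
340 [(155, 29, 25), (155, 32, 28), (159, 32, 29), (150, 27, 26), (134, 34, 30), (99, 41, 47), (70, 55, 68), (42, 48, 63), (21, 32, 53), (12, 25, 49), (10, 29, 51), (19, 33, 56), (19, 42, 77), (32, 62, 114), (37, 74, 143), (37, 79, 153)]
195 [[192.4, 133.1], [363.6, 132.9]]
170 [[199.3, 130.5], [357.5, 130.3]]
150 [[204.0, 128.7], [353.2, 128.5]]
145 [[205.1, 128.3], [352.2, 128.1]]
110 [[212.1, 125.6], [346.0, 125.5]]
60 [[220.1, 122.6], [338.8, 122.4]]
0 [[227.6, 119.7], [332.0, 119.6]]
```

View pics/w7d.png

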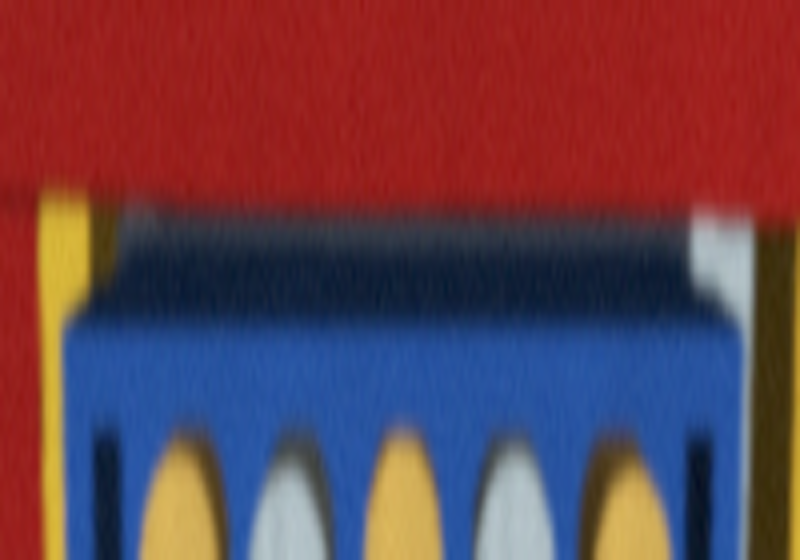

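The wrist view shows the crate between the cheeks, its far face nearly parallel to the plate. The gap between top edge and plate runs from about 8.6 px on the left to 7.4 px on the right. That is about 0.007 rad, which fits a gap of roughly 1 mm on the left. A gentle low push on the left half of the step will close it.

Run:
```python
from h import *
ctrl.move_ptp(W(-165,50,300),rot()); st()
ctrl.move_l(W(-165,50,33),feed=220); st()
ctrl.move_l(W(-131,50,33),feed=60,force_limit=20); st()
for x in np.arange(-128,-112,2.):
    h=ctrl.move_l(W(x,50,33),feed=12,force_limit=35); st(h)
    if h or np.hypot(*ctrl.read_state()["wrist_force"][:2])>34: break
ctrl.move_l(W(-150,50,33),feed=60)
ctrl.move_l(W(-180,50,33),feed=150)
ctrl.move_l(W(-180,50,300),feed=300); st()
```

```text
27.77 stopframe [-164.9   50. ] z 300.0 F [0.1 0.  0.1]
 29.14 stopframe [-164.5   50. ] z 33.9 F [-0.1 -0.4  0.1]
 29.86 stopframe [-131.3   50. ] z 32.8 F [0.2 0.6 0.4]
False 30.26 stopframe [-128.   50.] z 33.0 F [ 0.2  0.1 -0.3]
False 30.57 stopframe [-126.3   50. ] z 32.9 F [-2.9  0.8  1.9]
False 30.89 stopframe [-125.8   50. ] z 32.7 F [-18.    1.4  13.2]
False 31.21 stopframe [-125.4   50. ] z 32.7 F [-34.1   2.6  29.6]
 33.22 stopframe [-180.2   50. ] z 298.6 F [ 0.3 -0.2 -0.1]
```

Run:
```python
from h import *
ctrl.move_ptp(W(-118,186,250),rot(0)); st()
ctrl.move_l(W(-118,186,110),feed=150); st()
h=ctrl.move_l(W(-40,186,110),feed=60,force_limit=15); st(h)
if not h:
    h=ctrl.move_l(W(-5,186,110),feed=25,force_limit=12); st(h)
crop("side",200,130,150,140,4,"pics/b8.png"); crop("scene",215,180,160,120,5,"pics/a8.png")
```

```text
33.89 stopframe [-118.2  185.9] z 249.0 F [-0.2 -0.6  0.4]
 34.98 stopframe [-117.6  186. ] z 111.0 F [-0.6 -0.5  0.2]
False 36.42 stopframe [-40.1 186.1] z 110.2 F [-0.3  0.2  0.2]
True 37.13 stopframe [-27.8 186. ] z 109.3 F [-6.   0.   4.7]
```

View pics/b8.png

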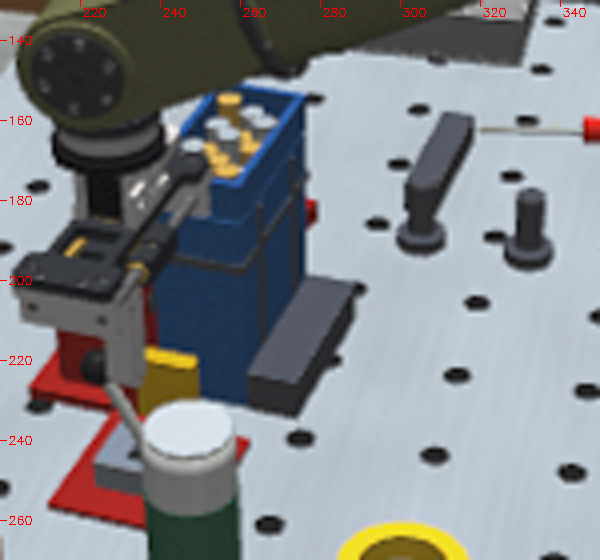

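View pics/a8.png

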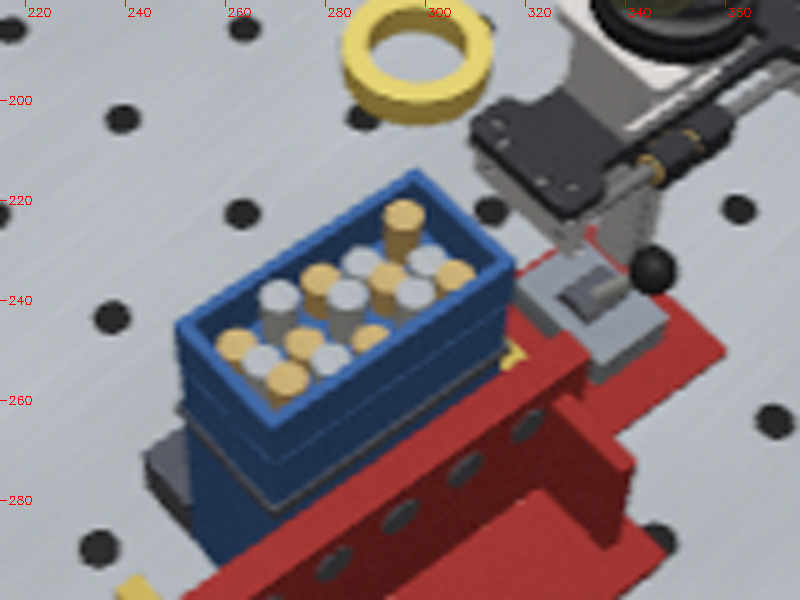

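The lever now leans away, with its ball at about scene (346,234). I'll press once more to confirm it is on its end stop.

Run:
```python
from h import *
for x in(-26,-24.,-22,-20):
    h=ctrl.move_l(W(x,186,110),feed=12,force_limit=22); st(h)
    if h or np.hypot(*ctrl.read_state()["wrist_force"][:2])>18: break
ctrl.move_l(W(-60,186,110),feed=80)
ctrl.move_l(W(-118,186,112),feed=150)
ctrl.move_l(W(-118,186,260),feed=250)
ctrl.move_ptp(W(-330,60,330),rot()); st()
crop("side",200,130,150,140,4,"pics/b9.png"); crop("scene",215,180,160,120,5,"pics/a9.png")
```

```text
False 37.57 stopframe [-27.4 186. ] z 109.4 F [-14.5   1.2   3.6]
False 37.88 stopframe [-26.8 186.1] z 109.3 F [-27.8   2.7   9.8]
 40.76 stopframe [-329.4   60.1] z 329.6 F [ 0.7  0.1 -0. ]
```

View pics/b9.png

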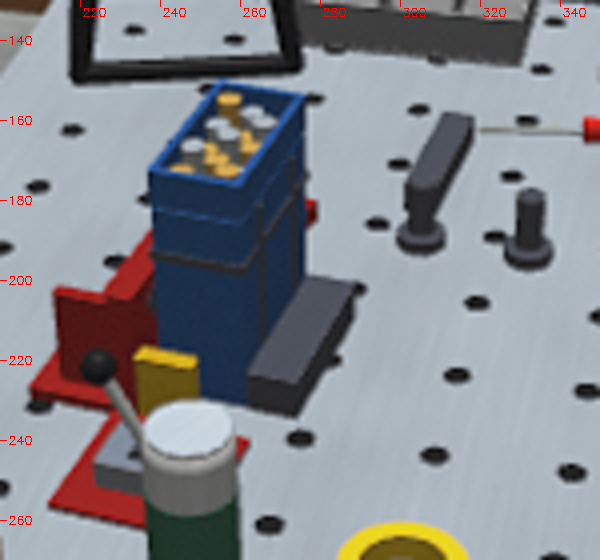

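View pics/a9.png

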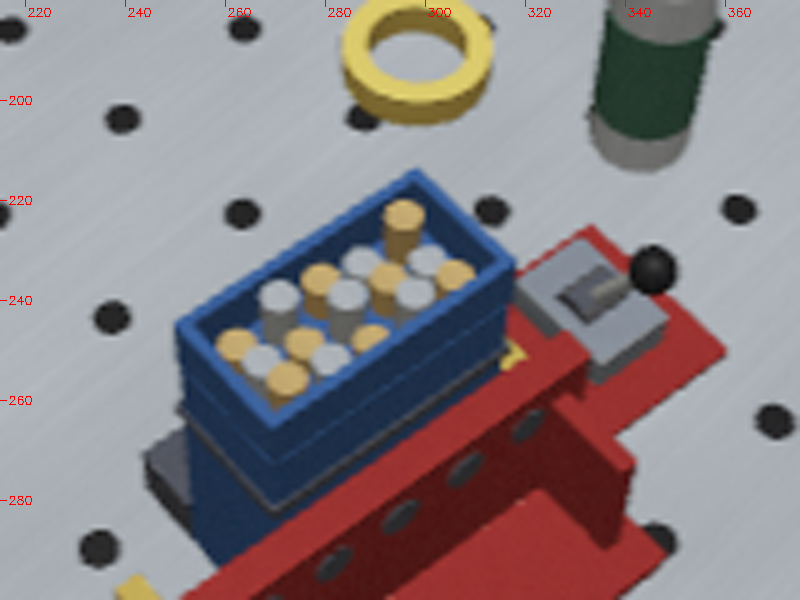

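Run:
```python
from h import *
from scipy.optimize import least_squares
C={n:eyes.camera_model(n) for n in("scene","side")}
f=lambda p:np.r_[P(C["scene"],p)[0]-(345.6,234),P(C["side"],p)[0]-(224.5,221.25)]
r=least_squares(f,[600,70,96]);d=r.x-[614.06,77.36,96.72];print(r.x.round(1),d.round(1),d@[np.cos(SY),np.sin(SY),0])
for n in("scene","side"): cv2.imwrite(f"pics/f_{n}.png",cv2.resize(eyes.get_image(n)[:,:,::-1],None,fx=1.4,fy=1.4))
```

```text
[677.2  68.7  94.1] [63.2 -8.6 -2.7] 63.73113013573328
```

View pics/f_scene.png

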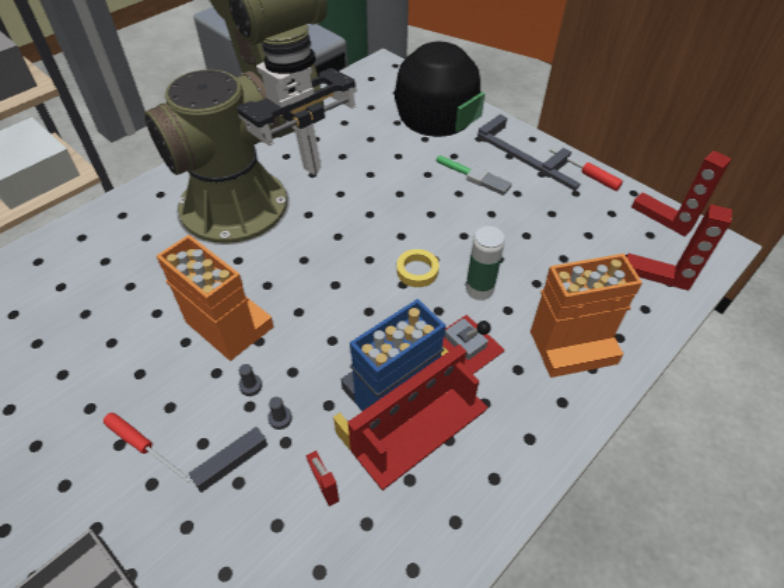

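Ball travel is 63.7 mm with the height 2.7 mm lower. That matches a start angle of about 0.12 and a lever now at about 1.0, resting on its end stop. The final view shows all the other items where they were.

```bash
python3 -c "
from h import *
st(); order.hand_in()"
```

```text
40.96 stopframe [-329.4   60.2] z 329.5 F [ 0.5 -0.2  0.3]
the job is handed in; nothing more can be done
```

The blue crate is home against the red stop, and the lock lever is pushed all the way over, away from the robot. I handed the job in at about 41 s with the arm clear of everything.

- **Crate:** I pushed it low on the step (about 15–21 N while sliding). It stayed upright and came to a hard stop between the cheeks. The wrist view then suggested about 0.007 rad of skew, so I gave the left side of the step one extra push, which met a hard stop within about 1 mm. I took no second wrist picture after that, so its squareness rests on that contact and the later scene and side views.
- **Lever:** I pushed it until the force rose steeply (about 28 N) with almost no further movement. Its tip had travelled about 64 mm, which fits a lever at about 1.0 rad, and it stayed there once the arm withdrew.
- **Other objects:** the final scene view shows everything else where it was.
- **What disagreed:**
  - My first camera fit put the stop's face about 4 mm further away than where the crate met it. The wrist view agreed with the contact.
  - Two of the first pushes stopped early on contact spikes over my 30–32 N force limits. I continued with higher limits, up to 50 N.

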